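Fill the open pan from the truffle feeder

TASK

An open pan stands under one lane of the two-lane truffle feeder, a lidded one under the other. With the fingertips, press down the paddle of the rocking lever on the open pan's lane so that its gate lifts, keep it down until all four truffles have rolled into the pan, then let it come back up so the gate shuts. Do not touch gates or truffles by hand, leave the other lane shut, and do not pick up or shift the pans or the other things around.

Things in the scene. Friction and masses are not known exactly. Their poses are not given: they have to be found in the camera images.
- feeder: fixed stainless bench-top feeder, 196 mm wide plus paddles; two open lanes slope down 14 degrees along its +x. Origin on the work surface under its middle; x towards the noses, y left, z up. Lanes at y = +70 (left), -70 mm (right), 32 mm wide, walls 20 mm high; floor 90 mm up at the gate, 128 mm at the back (x = -100 mm); noses end at x = 85 mm. Gate guides 203 mm high. Four truffles wait in each lane
- rocker_left (a joint): angle of the left rocker lever, rad: 0 at rest (gate shut, paddle up), 0.5 fully pressed (stop). Steel bar along the lane's outside, pivot at feeder x = -15 mm, 156 mm up: 85 mm back to the paddle, 65 mm forward to the gate pin. About 3 N on the paddle starts it, 5 N holds it fully down; a spring brings it back to 0. The gate rises 32 mm at 0.5; truffles pass freely above about 0.42
- rocker_right (a joint): angle of the right rocker lever, rad: 0 at rest (gate shut, paddle up), 0.5 fully pressed (stop). Steel bar along the lane's outside, pivot at feeder x = -15 mm, 156 mm up: 85 mm back to the paddle, 65 mm forward to the gate pin. About 3 N on the paddle starts it, 5 N holds it fully down; a spring brings it back to 0. The gate rises 32 mm at 0.5; truffles pass freely above about 0.42
- paddle_left_top (a point): centre of the top face of the left lever's press paddle, at feeder x = -94 mm, y = +133 mm, 190 mm up at rest. Fully pressed it is 42 mm lower (148 mm up) and 7 mm farther back. At rest the face slopes 0.25 rad (edge towards the gate lower), half way it is level. Only the work surface lies below it
- paddle_right_top (a point): centre of the top face of the right lever's press paddle, at feeder x = -94 mm, y = -133 mm, 190 mm up at rest. Fully pressed it is 42 mm lower (148 mm up) and 7 mm farther back. At rest the face slopes 0.25 rad (edge towards the gate lower), half way it is level. Only the work surface lies below it
- lever_left: the left rocker lever: flat steel bar 6 mm thick, 13 mm high, 170 mm long, with the press paddle on its rear end: steel plate with ribbed black rubber, 45 mm (along the lane) x 54 mm (across), 7 mm thick. Origin on the pivot. The lane's side wall stands 17 mm inboard of the paddle's inner edge
- lever_right: the right rocker lever: flat steel bar 6 mm thick, 13 mm high, 170 mm long, with the press paddle on its rear end: steel plate with ribbed black rubber, 45 mm (along the lane) x 54 mm (across), 7 mm thick. Origin on the pivot. The lane's side wall stands 17 mm inboard of the paddle's inner edge
- gate_left: steel gate plate of the left lane, 30 mm wide, 52 mm high, 3 mm thick, sliding upright in guides 50 mm ahead of the feeder's origin; origin at the middle of its lower edge, 94 mm up when shut
- gate_right: steel gate plate of the right lane, 30 mm wide, 52 mm high, 3 mm thick, sliding upright in guides 50 mm ahead of the feeder's origin; origin at the middle of its lower edge, 94 mm up when shut
- pan: open, empty stainless pan, 176 x 108 mm over its rim, 65 mm high, loose, under the nose of one of the two lanes, long side along the lane. Origin at the centre of its underside, x along its long side, z up; inside 162 x 94 mm, floor 3 mm thick
- lidded_pan: the same pan with its flat steel lid on and a bail handle on top (93 mm high in all), loose, standing under the nose of the other lane. Origin at the centre of its underside
- mould: bystander: whitish plastic praline mould with brown filled cavities, 205 x 135 x 24 mm, lying to the right of the feeder, loose. Origin at the centre of its underside, x along its length
- bottle: bystander: white plastic bottle, 56 mm across, 155 mm high, standing behind the feeder (at its -x end) between the two paddles, loose. Origin at the centre of its underside
- scraper: bystander: chocolate scraper lying flat on the left of the feeder, loose, 220 mm long along its x, blade 100 mm wide, 18 mm high, blue plastic handle towards its -x. Origin on its underside near the middle
- truffle_l1_center (a point): centre of a plain brown chocolate truffle ball, 28 mm across, 14 g, smooth; number 1 counted from the gate in the left lane at the start
- truffle_l2_center (a point): centre of a plain brown chocolate truffle ball, 28 mm across, 14 g, smooth; number 2 counted from the gate in the left lane at the start
- truffle_l3_center (a point): centre of a plain brown chocolate truffle ball, 28 mm across, 14 g, smooth; number 3 counted from the gate in the left lane at the start
- truffle_l4_center (a point): centre of a plain brown chocolate truffle ball, 28 mm across, 14 g, smooth; number 4 counted from the gate in the left lane at the start
- truffle_r1_center (a point): centre of a plain brown chocolate truffle ball, 28 mm across, 14 g, smooth; number 1 counted from the gate in the right lane at the start
- truffle_r2_center (a point): centre of a plain brown chocolate truffle ball, 28 mm across, 14 g, smooth; number 2 counted from the gate in the right lane at the start
- truffle_r3_center (a point): centre of a plain brown chocolate truffle ball, 28 mm across, 14 g, smooth; number 3 counted from the gate in the right lane at the start
- truffle_r4_center (a point): centre of a plain brown chocolate truffle ball, 28 mm across, 14 g, smooth; number 4 counted from the gate in the right lane at the start

How it is judged:
On the way:
1. the gate of the open pan's lane is raised by the fingers pressing on that lane's lever (lever beyond 0.30 rad) (((y of pan in the frame of feeder above 0 m and value of joint rocker_left above 0.3 rad and contact force between the fingers and lever_left above 0.5 N) or (y of pan in the frame of feeder below 0 m and value of joint rocker_right above 0.3 rad and contact force between the fingers and lever_right above 0.5 N))), for 0.1 s.
At the end, for the whole second after the job is handed in: All four truffles of the open pan's lane lie in the open pan (centres inside its walls and lower than 55 mm above its underside), both levers are back at rest (below 0.04 rad, gates shut), and the four truffles of the other lane still wait behind their gate (((y of pan in the frame of feeder above 0 m and value of joint each of rocker_left, rocker_right below 0.04 rad and (x of truffle_l1_center in the frame of pan between -0.083 and 0.083 m and y of truffle_l1_center in the frame of pan between -0.049 and 0.049 m and z of truffle_l1_center in the frame of pan between 0 and 0.055 m) and (x of truffle_l2_center in the frame of pan between -0.083 and 0.083 m and y of truffle_l2_center in the frame of pan between -0.049 and 0.049 m and z of truffle_l2_center in the frame of pan between 0 and 0.055 m) and (x of truffle_l3_center in the frame of pan between -0.083 and 0.083 m and y of truffle_l3_center in the frame of pan between -0.049 and 0.049 m and z of truffle_l3_center in the frame of pan between 0 and 0.055 m) and (x of truffle_l4_center in the frame of pan between -0.083 and 0.083 m and y of truffle_l4_center in the frame of pan between -0.049 and 0.049 m and z of truffle_l4_center in the frame of pan between 0 and 0.055 m) and (x of truffle_r1_center in the frame of feeder below 0.05 m and z of truffle_r1_center in the frame of feeder above 0.09 m and y of truffle_r1_center in the frame of feeder below -0.04 m) and (x of truffle_r2_center in the frame of feeder below 0.05 m and z of truffle_r2_center in the frame of feeder above 0.09 m and y of truffle_r2_center in the frame of feeder below -0.04 m) and (x of truffle_r3_center in the frame of feeder below 0.05 m and z of truffle_r3_center in the frame of feeder above 0.09 m and y of truffle_r3_center in the frame of feeder below -0.04 m) and (x of truffle_r4_center in the frame of feeder below 0.05 m and z of truffle_r4_center in the frame of feeder above 0.09 m and y of truffle_r4_center in the frame of feeder below -0.04 m)) or (y of pan in the frame of feeder below 0 m and value of joint each of rocker_left, rocker_right below 0.04 rad and (x of truffle_r1_center in the frame of pan between -0.083 and 0.083 m and y of truffle_r1_center in the frame of pan between -0.049 and 0.049 m and z of truffle_r1_center in the frame of pan between 0 and 0.055 m) and (x of truffle_r2_center in the frame of pan between -0.083 and 0.083 m and y of truffle_r2_center in the frame of pan between -0.049 and 0.049 m and z of truffle_r2_center in the frame of pan between 0 and 0.055 m) and (x of truffle_r3_center in the frame of pan between -0.083 and 0.083 m and y of truffle_r3_center in the frame of pan between -0.049 and 0.049 m and z of truffle_r3_center in the frame of pan between 0 and 0.055 m) and (x of truffle_r4_center in the frame of pan between -0.083 and 0.083 m and y of truffle_r4_center in the frame of pan between -0.049 and 0.049 m and z of truffle_r4_center in the frame of pan between 0 and 0.055 m) and (x of truffle_l1_center in the frame of feeder below 0.05 m and z of truffle_l1_center in the frame of feeder above 0.09 m and y of truffle_l1_center in the frame of feeder above 0.04 m) and (x of truffle_l2_center in the frame of feeder below 0.05 m and z of truffle_l2_center in the frame of feeder above 0.09 m and y of truffle_l2_center in the frame of feeder above 0.04 m) and (x of truffle_l3_center in the frame of feeder below 0.05 m and z of truffle_l3_center in the frame of feeder above 0.09 m and y of truffle_l3_center in the frame of feeder above 0.04 m) and (x of truffle_l4_center in the frame of feeder below 0.05 m and z of truffle_l4_center in the frame of feeder above 0.09 m and y of truffle_l4_center in the frame of feeder above 0.04 m)))); the robot touches nothing.
It fails at once if the gate over the lidded pan is raised (its lever beyond 0.08 rad) ((y of pan in the frame of feeder above 0 m and value of joint rocker_right above 0.08 rad) or (y of pan in the frame of feeder below 0 m and value of joint rocker_left above 0.08 rad)).
It fails at once if a gate is touched by the fingers or the arm (over 1 N) (contact force between any of the fingers, the arm and gate_left above 1 N or contact force between any of the fingers, the arm and gate_right above 1 N).
It fails at once if a truffle is touched by the fingers or the arm (over 0.3 N) (contact force between any of the fingers, the arm and truffle_l1 above 0.3 N or contact force between any of the fingers, the arm and truffle_l2 above 0.3 N or contact force between any of the fingers, the arm and truffle_l3 above 0.3 N or contact force between any of the fingers, the arm and truffle_l4 above 0.3 N or contact force between any of the fingers, the arm and truffle_r1 above 0.3 N or contact force between any of the fingers, the arm and truffle_r2 above 0.3 N or contact force between any of the fingers, the arm and truffle_r3 above 0.3 N or contact force between any of the fingers, the arm and truffle_r4 above 0.3 N).
It fails at once if a pan is picked up, or shifted by more than 20 mm (distance of any of pan, lidded_pan from where it was at the start of the episode above 0.02 m).
It fails at once if the mould, bottle or scraper is picked up, tipped over, or shifted by more than 20 mm (distance of any of mould, bottle, scraper from where it was at the start of the episode above 0.02 m or angle between bottle's own z axis and vertical above 0.4 rad).
It also fails if it takes over 38 s, if anything falls off the work surface, if the arm or the gripper's body presses on something with over 40 N, if the wrist force passes 120 N, or if a joint passes its speed limit or range.

ROBOT

A 6-joint arm with a two-finger parallel gripper is mounted at the origin on the work surface. World frame = base frame: x ahead of the robot, y to its left, z up, the work surface at z = 0. Lengths are in m, angles in rad, forces in N, time in s.
With the tool pointing down it reaches from about 0.3 to 0.875 m from the base axis. Payload 6.4 kg.
Tool frame: the origin (TCP) lies on the centre line of the jaws, within the pads' length; the fingertips stand 19 mm ahead of it and the grasp point (between the pads) is the TCP (robot.tips_ahead is the distance from the TCP to the fingertips, in m); z points along the fingers, y is the direction in which the jaws open and shut (so a half turn about z gives the same grasp; the last joint's range is limited). The gripper opens to 85 mm and grips with 20 to 120 N. Pads are 22 mm wide; open, the fingers measure 114 mm over their backs; the gripper's body (76 mm by 85 mm) begins 54 mm behind the grasp point. The pads swing forward as they close: fully open they stand 13 mm farther back than shut.
Start: joints at [-1.359, 0.181, 1.607, -0, 1.354, -0.206], TCP at [0.233, -0.526, 0.25] pointing down, gripper open.
Joint ranges: [-2.99, 2.99], [-0.89, 2.07], [0.3, 2.58], [-1.14, 4.28], [0, 2.63], [-3.12, 3.12]. Speed limits (rad/s): [2.57, 2.57, 3.01, 3.14, 3.14, 3.14].

INTERFACE

Orientations are given as a rotation vector (axis times angle).
In Python, from rig import robot gives the robot as it stands.
- The arm moves only by the tool send_rows, never from a script. Its argument "steps" is a list of rows, each a list of 3 entries, a list of its own where there are three numbers: the turn, a rotation vector about the world's x, y, z in degrees, then the shift along the world's x, y, z in mm, then the opening, from 0 (shut) to 1 (fully open). In form: [[[ax, ay, az], [dx, dy, dz], fingers], ...]. A call has 1 to 8 rows; each row shifts and turns the commanded pose from where the row before left it; what a row does not reach is not made up. A row lasts 1/12 s, in which the tool goes at most 41.7 mm and 7.16 degrees, less where a joint would pass 70% of its speed; a pose out of reach is approached as far as the arm can. A call is refused whole if a number of a shift passes 41.7 or a number of a turn 7.16, either way. A call with a gripper value outside its range is refused whole. The fingers move at their own pace and stop on an object; the grip force is fixed at half the most. Time passes only in rows, so rows that do not move let the fingers close. It gives the time, the measured TCP pose, the force and the opening at its end, in the units of the state.
- robot.get_obs(): the state, without advancing time (a new reading comes with each control period).
- robot.capture(name): name is "scene" or "top" or "wrist"; returns a dict with "pixels" (420x560x3 uint8, red, green, blue), "vertical_fov" (degrees; the focal length in pixels is half the picture's height over the tangent of half this angle, whatever the lens; pixels are square), "cx", "cy" (the principal point, pixels), "extrinsics" (4x4, takes a point from camera to world coordinates). Camera axes: x right, y up, looking along -z (the intrinsics and any distortion apply to the point x, -y, -z); pixel columns grow to the right and rows downward; lengths in m; the calibration is good to about 2 mm. The wrist camera is an equidistant fisheye: a pixel r from the principal point sees the ray r / f radians off the axis. A picture is of the moment at which its call begins. There is no depth.
- robot.close_job(): hands the job in, once; it reports no verdict.
The state is a dict: "clock": time; "q": joint angles; "qvel": joint speeds; "effort": joint torques, N m; "tool_pos": TCP position; "eef_rot": TCP orientation; "contact_force": force on the tool from outside, world axes, zero at the start; "moment": the same for the moment, N m; "finger_gap": finger opening in m.
Only numpy, scipy, OpenCV 4.12 (cv2) and the standard library are available. Lean on these libraries where they do the work, as an engineer would, in place of code of your own. Each camera call takes 0.05 s, during which the arm holds its last target. There are 200 camera calls.

## Working session

There is one attempt and no reset: what is moved stays moved. The work goes in short steps, Python scripts to look and compute and a tool call to move; the robot and the scene stay as the last step left them, time stands still between calls to the robot, and variables do not carry over. Pictures are saved under pics/ and viewed, about 8 in all and at most 12, crops included, and the job is handed in when it is done.

Besides the shell and the picture viewer there is one more tool, called after ">>>" in YAML: its name, and indented under it one key for each argument. send_rows: Moves the arm, as the interface text tells. Its arguments: {"type":"object","properties":{"steps":{"type":"array","items":{"type":"array"}}},"required":["steps"]}

```bash
mkdir -p pics; ls
cat > h.py <<'E'
from rig import robot
import numpy as np, cv2
def cap(n,f):
    c=robot.capture(n); cv2.imwrite('pics/'+f,c['pixels'][:,:,::-1]); return c
def ray(c,u,v):
    f=c['pixels'].shape[0]/2/np.tan(np.radians(c['vertical_fov'])/2)
    E=np.array(c['extrinsics']); d=E[:3,:3]@np.array([(u-c['cx'])/f,-(v-c['cy'])/f,-1]); return E[:3,3],d
def onz(c,u,v,z):
    o,d=ray(c,u,v); return o+d*(z-o[2])/d[2]
def proj(c,p):
    f=c['pixels'].shape[0]/2/np.tan(np.radians(c['vertical_fov'])/2)
    E=np.array(c['extrinsics']); q=E[:3,:3].T@(np.array(p)-E[:3,3]); return c['cx']+f*q[0]/-q[2], c['cy']-f*q[1]/-q[2]
E
python3 - <<'E'
from h import *
import pickle
d={}
for n in('top','scene'):
    d[n]=cap(n,n+'1.png'); print(n,d[n]['vertical_fov'],d[n]['cx'],d[n]['cy'],np.round(d[n]['extrinsics'],3))
pickle.dump(d,open('c1.pkl','wb'))
o=robot.get_obs(); print(o)
E
```

```text
pics
top 44.98191256777202 274.5266544582537 207.36224363358477 [[ 0.018  0.995 -0.101  0.537]
 [-1.     0.02   0.015  0.068]
 [ 0.017  0.1    0.995  1.159]
 [ 0.     0.     0.     1.   ]]
scene 54.87730519730923 280.25335012214987 214.97628613162178 [[-0.433 -0.711  0.554  1.094]
 [ 0.901 -0.347  0.259  0.28 ]
 [ 0.008  0.612  0.791  0.822]
 [ 0.     0.     0.     1.   ]]
{'clock': 0.1, 'q': array([-1.35930847e+00,  1.81439593e-01,  1.60791015e+00, -1.89599931e-05,
        1.35379039e+00, -2.06237594e-01]), 'qvel': array([ 6.14931125e-05,  1.32061993e-04, -3.37093152e-03, -5.79689177e-04,
        8.67470644e-05, -4.34252118e-04]), 'effort': array([ 3.52766856e-04, -4.45874763e+01, -3.52238131e+01, -3.67036691e-04,
        4.14589798e-03, -2.04556994e-05]), 'tool_pos': array([ 0.23321145, -0.52507474,  0.24948845]), 'eef_rot': array([-3.07180242e+00, -6.51086745e-01,  3.54423214e-05]), 'contact_force': array([-0.35923601, -0.40068288, -0.97693112]), 'moment': array([ 0.00380809, -0.00704585, -0.01080403]), 'finger_gap': 0.08510025978777129}
```

View pics/top1.png

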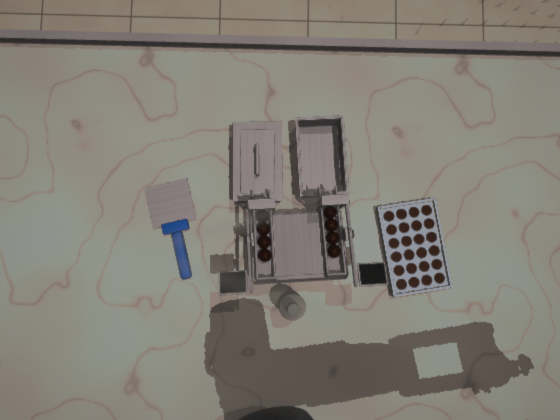

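View pics/scene1.png

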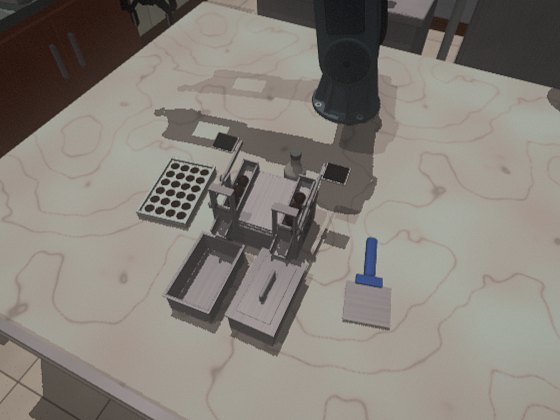

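The top view shows the feeder with the lidded pan under the left lane at about (257,160) and the open pan under the right lane at (320,157). The right paddle is at (372,274), the left at (232,282), the bottle at (291,303) and the mould at (412,246). In the scene view the right paddle is at (225,141) and the left at (336,174). I'll press the right lever, so next I locate its paddle.

Run:
```python
from h import *
import pickle
d=pickle.load(open('c1.pkl','rb'))
R={}
for n,pts in(('top',{'R':(372,274),'L':(232,282)}),('scene',{'R':(225,141),'L':(336,174)})):
    c=d[n]; g=c['pixels'].max(2); m=(g<75).astype(np.uint8)
    if n=='top': m=(g<85).astype(np.uint8)
    k,lab,st,ce=cv2.connectedComponentsWithStats(m,connectivity=4)
    for s,(u,v) in pts.items():
        w=lab[v-6:v+7,u-6:u+7].ravel(); w=w[w>0]; i=np.bincount(w).argmax()
        R[n,s]=ce[i]; print(n,s,st[i],ce[i],onz(c,*ce[i],.19))
for s in 'RL':
    A=[];b=[]
    for n in('top','scene'):
        o,q=ray(d[n],*R[n,s]); q/=np.linalg.norm(q); P=np.eye(3)-np.outer(q,q); A.append(P);b.append(P@o)
    print(s,np.linalg.lstsq(np.vstack(A),np.hstack(b),rcond=None)[0])
```

```text
top R [359 207  34  89 820] [376.21341463 265.9902439 ] [ 0.52686686 -0.14254259  0.19      ]
top L [220 271  26  22 535] [232.2728972  281.69345794] [0.49257374 0.13040828 0.19      ]
scene R [213 133  24  18 286] [224.52447552 141.50699301] [ 0.51505323 -0.13426639  0.19      ]
scene L [323 163  26  22 350] [335.72       172.68857143] [0.49486505 0.13040319 0.19      ]
R [ 0.52432388 -0.13499743  0.19839411]
L [0.49258566 0.1302077  0.18774336]
```

>>> send_rows:
  steps:
    - [[0, 0, 0], [20, 28, 5], 0]
    - [[0, 0, 0], [20, 28, 5], 0]
    - [[0, 0, 0], [20, 28, 5], 0]
    - [[0, 0, 0], [20, 28, 5], 0]
    - [[0, 0, 0], [20, 28, 0], 0]
    - [[0, 0, 0], [20, 28, 0], 0]
    - [[0, 0, 0], [20, 28, 0], 0]

```text
clock: 0.68
tool_pos: [0.3739, -0.3279, 0.2701]
eef_rot: [-3.073, -0.651, 0.0]
contact_force: [0.9, -0.4, -0.4]
finger_gap: 0.0007
```

>>> send_rows:
  steps:
    - [[0, 0, 0], [20, 28, 0], 0]
    - [[0, 0, 0], [20, 28, 0], 0]
    - [[0, 0, 0], [20, 28, 0], 0]
    - [[0, 0, 0], [20, 28, 0], 0]
    - [[0, 0, 0], [20, 28, 0], 0]
    - [[0, 0, 0], [20, 28, 0], 0]
    - [[0, 0, 0], [20, 27, 0], 0]
    - [[0, 0, 0], [0, 0, 0], 0]

```text
clock: 1.35
tool_pos: [0.5154, -0.1299, 0.27]
eef_rot: [-3.07, -0.658, -0.002]
contact_force: [-0.2, 0.3, 0.3]
finger_gap: -0.0002
```

Run:
```python
from h import *
a=cap('top','t2.png');b=cap('scene','s2.png');w=cap('wrist','w2.png')
A=cv2.resize(cv2.imread('pics/t2.png')[180:330,220:420],(400,300))
B=cv2.resize(cv2.imread('pics/s2.png')[80:230,150:350],(400,300))
W=cv2.resize(cv2.imread('pics/w2.png'),(400,300))
cv2.imwrite('pics/m2.png',np.vstack([np.hstack([A,B]),np.hstack([W,W*0])]))
o=robot.get_obs();print(o['clock'],o['tool_pos'],o['eef_rot'],o['contact_force'],o['finger_gap'],robot.tips_ahead)
t=o['tool_pos']-[0,0,robot.tips_ahead]
print('tip px top',proj(a,t),'scene',proj(b,t))
for p in([.515,-.134,.19],):print(proj(a,p),proj(b,p))
```

```text
1.5 [ 0.51304095 -0.134293    0.26978421] [-3.07259215e+00 -6.53418208e-01  1.78048399e-03] [ 0.06903486  0.04745526 -0.05766541] 0.00018084646335724962 0.019
tip px top (np.float64(379.0030251327784), np.float64(274.21866473650533)) scene (np.float64(222.1776361091538), np.float64(119.8650770296325))
(np.float64(371.7507447349874), np.float64(272.1904229885903)) (np.float64(224.63679324285363), np.float64(141.52768747078312))
```

View pics/m2.png

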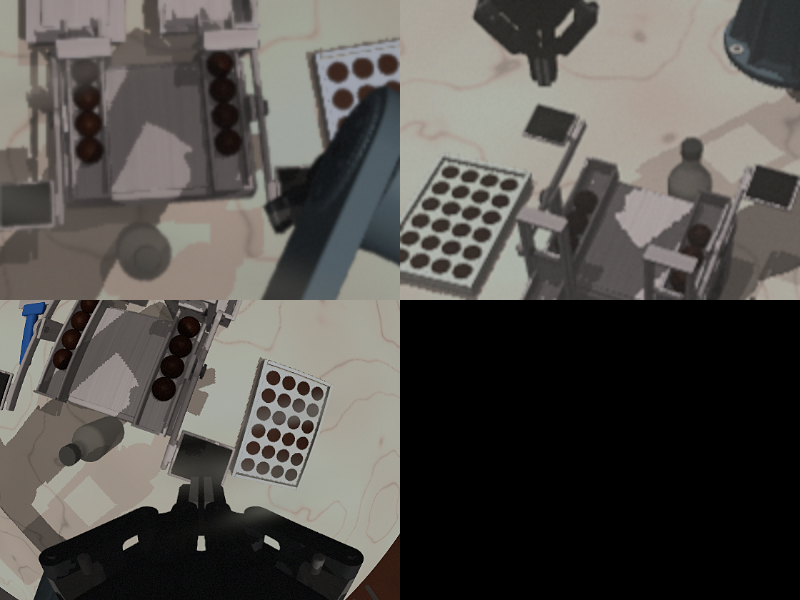

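The fingertips are over the right paddle: tip at scene pixel (221,121) and paddle at (225,142), both matching the projections. The path is clear of the mould and bottle, so I'll descend.

>>> send_rows:
  steps:
    - [[0, 0, 0], [0, 0, -14], 0]
    - [[0, 0, 0], [0, 0, -14], 0]
    - [[0, 0, 0], [0, 0, -14], 0]
    - [[0, 0, 0], [0, 0, -10], 0]
    - [[0, 0, 0], [0, 0, -8], 0]
    - [[0, 0, 0], [-2, 0, -8], 0]
    - [[0, 0, 0], [-2, 0, -8], 0]
    - [[0, 0, 0], [0, 0, 0], 0]

```text
clock: 2.17
tool_pos: [0.5085, -0.1348, 0.1931]
eef_rot: [-3.073, -0.65, 0.002]
contact_force: [-0.8, -1.1, 2.7]
finger_gap: -0.0004
```

>>> send_rows:
  steps:
    - [[0, 0, 0], [-1, 0, -7], 0]
    - [[0, 0, 0], [-1, 0, -7], 0]
    - [[0, 0, 0], [-1, 0, -6], 0]
    - [[0, 0, 0], [0, 0, -4], 0]
    - [[0, 0, 0], [0, 0, 0], 0]
    - [[0, 0, 0], [0, 0, 0], 0]

```text
clock: 2.67
tool_pos: [0.5065, -0.1345, 0.1703]
eef_rot: [-3.073, -0.652, -0.0]
contact_force: [0.0, -0.5, 3.6]
finger_gap: 0.0003
```

Run:
```python
from h import *
a=cap('top','t3.png');b=cap('scene','s3.png');w=cap('wrist','w3.png')
A=cv2.resize(cv2.imread('pics/t3.png')[110:310,200:400],(400,400))
B=cv2.resize(cv2.imread('pics/s3.png')[120:320,150:350],(400,400))
cv2.imwrite('pics/m3.png',np.hstack([A,B]))
o=robot.get_obs();print(o['clock'],o['tool_pos'],o['contact_force'])
```

```text
2.8167 [ 0.50643879 -0.13453462  0.17054342] [ 0.74991708 -1.43767969  4.16464194]
```

View pics/m3.png

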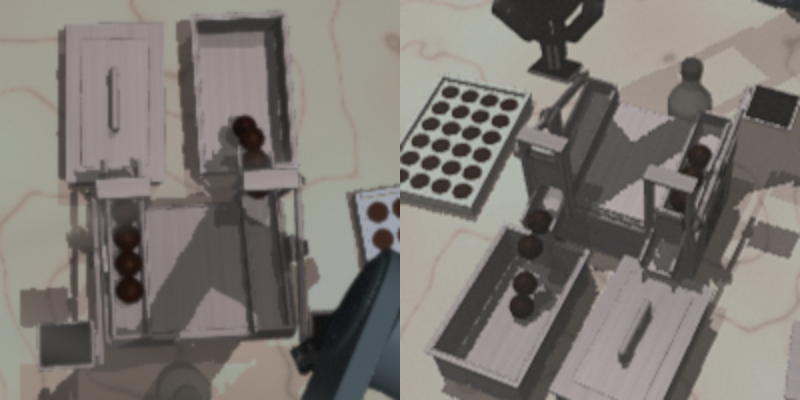

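The right gate is up and the truffles are rolling. In the scene crop two are in the pan at about (523,295) and two are on the nose at (535,230). I'll hold the paddle down.

>>> send_rows:
  steps:
    - [[0, 0, 0], [0, 0, -1], 0]
    - [[0, 0, 0], [0, 0, 0], 0]
    - [[0, 0, 0], [0, 0, 0], 0]
    - [[0, 0, 0], [0, 0, 0], 0]
    - [[0, 0, 0], [0, 0, 0], 0]
    - [[0, 0, 0], [0, 0, 0], 0]
    - [[0, 0, 0], [0, 0, 0], 0]
    - [[0, 0, 0], [0, 0, 0], 0]

```text
clock: 3.48
tool_pos: [0.5064, -0.1346, 0.1693]
eef_rot: [3.073, 0.652, 0.0]
contact_force: [1.3, -0.7, 3.2]
finger_gap: 0.0001
```

>>> send_rows:
  steps:
    - [[0, 0, 0], [0, 0, 0], 0]
    - [[0, 0, 0], [0, 0, 0], 0]
    - [[0, 0, 0], [0, 0, 0], 0]
    - [[0, 0, 0], [0, 0, 0], 0]
    - [[0, 0, 0], [0, 0, 0], 0]
    - [[0, 0, 0], [0, 0, 0], 0]
    - [[0, 0, 0], [0, 0, 0], 0]
    - [[0, 0, 0], [0, 0, 0], 0]

```text
clock: 4.15
tool_pos: [0.5064, -0.1345, 0.1693]
eef_rot: [3.073, 0.652, 0.0]
contact_force: [1.4, -0.2, 4.0]
finger_gap: 0.0
```

Run:
```python
from h import *
a=cap('top','t4.png');b=cap('scene','s4.png')
A=cv2.resize(cv2.imread('pics/t4.png')[110:310,200:400],(400,400))
B=cv2.resize(cv2.imread('pics/s4.png')[120:320,150:350],(400,400))
cv2.imwrite('pics/m4.png',np.hstack([A,B]))
o=robot.get_obs();print(o['clock'],o['tool_pos'],o['contact_force'])
```

```text
4.25 [ 0.5063717  -0.13456609  0.16931178] [ 1.7368787  -1.60446502  2.47869785]
```

View pics/m4.png

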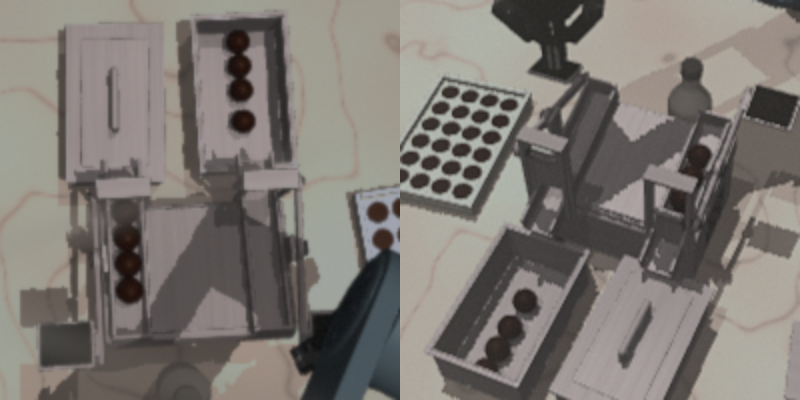

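All four truffles are on the pan floor, at x ≈ 240 and y = 40–121 in the top crop. The right lane is empty and the left lane's truffles are still waiting, so I'll let the lever rise and back off.

>>> send_rows:
  steps:
    - [[0, 0, 0], [1, 0, 6], 0]
    - [[0, 0, 0], [1, 0, 7], 0]
    - [[0, 0, 0], [2, 0, 7], 0]
    - [[0, 0, 0], [2, 0, 8], 0]
    - [[0, 0, 0], [1, 0, 8], 0]
    - [[0, 0, 0], [0, 0, 10], 0]
    - [[0, 0, 0], [0, 0, 15], 0]
    - [[0, 0, 0], [0, 0, 20], 0]

```text
clock: 4.92
tool_pos: [0.5126, -0.134, 0.2501]
eef_rot: [-3.071, -0.651, 0.003]
contact_force: [0.4, -0.3, 0.0]
finger_gap: 0.0003
```

>>> send_rows:
  steps:
    - [[0, 0, 0], [0, 0, 20], 0]
    - [[0, 0, 0], [-15, -25, 5], 0]
    - [[0, 0, 0], [-20, -28, 0], 0]
    - [[0, 0, 0], [-20, -28, 0], 0]
    - [[0, 0, 0], [-20, -28, 0], 0]
    - [[0, 0, 0], [-20, -28, 0], 0]
    - [[0, 0, 0], [-15, -20, 0], 0]
    - [[0, 0, 0], [0, 0, 0], 0]

```text
clock: 5.58
tool_pos: [0.401, -0.2948, 0.2759]
eef_rot: [3.073, 0.645, -0.002]
contact_force: [0.1, -0.6, -0.1]
finger_gap: 0.0
```

>>> send_rows:
  steps:
    - [[0, 0, 0], [0, 0, 0], 0]
    - [[0, 0, 0], [0, 0, 0], 0]
    - [[0, 0, 0], [0, 0, 0], 0]
    - [[0, 0, 0], [0, 0, 0], 0]
    - [[0, 0, 0], [0, 0, 0], 0]
    - [[0, 0, 0], [0, 0, 0], 0]

```text
clock: 6.08
tool_pos: [0.4038, -0.2909, 0.2753]
eef_rot: [-3.073, -0.654, -0.0]
contact_force: [0.3, -0.2, 0.1]
finger_gap: 0.0001
```

Run:
```python
from h import *
a=cap('top','t5.png');b=cap('scene','s5.png')
A=cv2.resize(cv2.imread('pics/t5.png')[110:310,200:400],(400,400))
B=cv2.resize(cv2.imread('pics/s5.png')[120:320,150:350],(400,400))
cv2.imwrite('pics/m5.png',np.hstack([A,B]))
o=robot.get_obs();print(o['clock'],o['tool_pos'],o['contact_force'])
import pickle
d=pickle.load(open('c1.pkl','rb'))
D=np.abs(b['pixels'].astype(int)-d['scene']['pixels'])[125:155,205:245].max(2); print('paddle diff vs start',D.mean())
```

```text
6.1833 [ 0.40360098 -0.29112797  0.2752645 ] [-0.12070422  0.68075759 -0.14089113]
paddle diff vs start 19.63083333333333
```

View pics/m5.png

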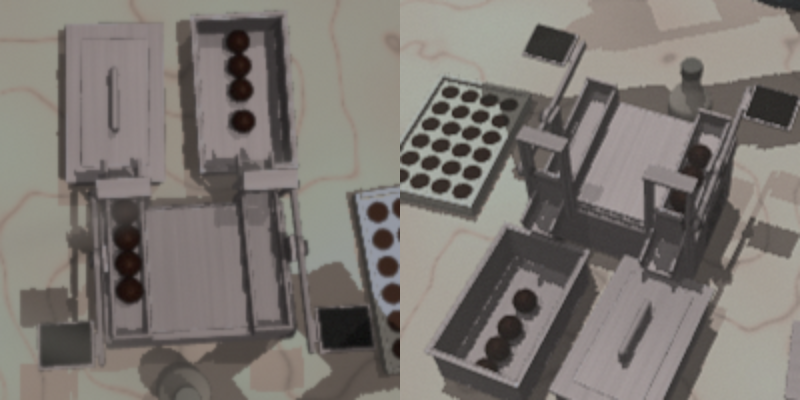

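The right paddle is back at scene pixel (225,141.5), the same as at the start. Four truffles are in the open pan and the left lane is unchanged, so I'm handing in.

```bash
python3 -c "
from rig import robot
print(robot.close_job())"
```

```text
the job is handed in; nothing more can be done
None
```

I pressed the right lever's paddle, on the open pan's lane, with the closed fingertips and held it until all four truffles were in the pan. Then I let the lever rise, backed off and handed the job in. The last reading before that was about 6.2 s.

**Final pictures:** All four truffles lie in the open pan. The right paddle is back at its starting pixel, about (225,141), so the right gate should be shut. The left lane's truffles and lever, the pans and the visible bystanders look unmoved. The scraper and part of the mould were outside the final crops, but the arm never went near the scraper.

**Forces:** Contact force while pressing was about 3–4 N. After backing off it was near zero.

**Checks that disagreed:**
- The first top-view mask of the right paddle merged with its surroundings, so I used the scene-view position instead.
- The before/after pixel difference around the paddle was not near zero (about 20). I put that down to the arm's changed shadow, because the paddle's position matched.

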